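# Make up the burnishing kit and the lacquering kit

### The arm

A 7-joint arm with a two-finger parallel gripper is mounted at the origin on the work surface. World frame = base frame: x ahead of the robot, y to its left, z up, the work surface at z = 0. Lengths are in m, angles in rad, forces in N, time in s.
With the tool pointing down it reaches from about 0.425 to 0.875 m from the base axis. Payload 4.7 kg.
Tool frame: the origin (TCP) lies between the finger pads; the fingertips stand 11 mm ahead of it and the grasp point (between the pads) lies 8 mm behind it; z points along the fingers, y is the line along which they close (so a half turn about z gives the same grasp; the last joint's range is limited). The gripper opens to 87 mm and grips with 3 to 60 N. Pads are 19 mm wide; open, the fingers measure 117 mm over their backs; the gripper's body (75 mm by 190 mm) begins 51 mm behind the grasp point.
Start: joints at [1.279, 0.321, -0.07, 1.45, 0.023, 1.371, -0.057], TCP at [0.196, -0.62, 0.234] pointing down, gripper open.
Joint ranges: [-2.86, 2.86], [-0.3, 2.09], [-1.38, 1.24], [0.06, 2.45], [-1.56, 4.7], [0.09, 2.05], [-2.69, 2.69]. Speed limits (rad/s): [2.57, 2.57, 3.14, 3.14, 3.14, 3.14, 3.14].

### API

Orientations are given as a rotation vector (axis times angle).
In Python, from plant import r gives the robot as it stands. The module is installed in compiled form; this text tells all that it offers.
- The arm moves only by the tool drive_tool, never from a script. Its argument "increments" is text: rows parted by semicolons, each of 7 numbers parted by spaces: the turn, a rotation vector about the tool's x, y, z in rad, then the shift along the tool's x, y, z in mm, then the gripper's target within -1 to 1 (fully open at 1, half-way at 0, shut at -1). In form: rx ry rz tx ty tz hand; .... A call has 1 to 5 rows; each row shifts and turns the commanded pose from where the row before left it, along the tool's axes as they then stand; what a row does not reach is not made up. A row lasts 1/8 s, in which the tool goes at most 62.5 mm and 10.7 degrees, less where a joint would pass 70% of its speed; a pose out of reach is approached as far as the arm can. A call with a gripper value outside its range is refused whole. The fingers move at their own pace and stop on an object; "grip_force" is the grip in N (left out, the last holds). Time passes only in rows, so rows that do not move let the fingers close. It gives the time, the measured TCP pose, the force, the opening and the grip force at its end, in the units of the state.
- r.get_state(): the state, without advancing time (a new reading comes with each control period).
- r.grab_frame(name): name is "scene" or "side" or "wrist"; returns the picture (480x640x3 uint8, red, green, blue); there is no depth.
- r.camera_info(name): a dict with "camera_matrix" (3x3 intrinsics, pixels), "R" (3x3) and "t" (3): a world point X has camera coordinates R X + t. Camera axes: x right, y down, z forward; pixel columns grow to the right and rows downward; lengths in m; the calibration is good to about 2 mm. A picture is of the moment at which its call begins: read the wrist's pose just before it. camera_info takes no time and is no camera call; for the wrist camera it gives the pose at the moment of the call.
- r.finish_job(): hands the job in; it is judged then, once.
The state is a dict: "clock": time; "joint_pos": joint angles; "joint_vel": joint speeds; "tau": joint torques, N m; "tool_pos": TCP position; "tcp_rot": TCP orientation; "ft_force": force on the tool from outside, world axes, zero at the start; "torque": the same for the moment, N m; "opening": finger opening in m; "gripper_force": force on a finger pad.
Only numpy, scipy, OpenCV 4.12 (cv2) and the standard library are available. Lean on these libraries where they do the work, as an engineer would, in place of code of your own. Each camera call takes 0.05 s, during which the arm holds its last target. There are 200 camera calls.

### The job

Make up two kits from the stock on the bench: in the blue-lined tray the black tama, the boxwood burnisher and the copper washer, and in the green-lined tray the bare maple tama and the celadon cup. Seat each tama in its tray's cork ring, lay the burnisher along the pale bar mark, lay the washer flat in the middle of the pale round mark, and set the cup upright in the middle of its own round mark. Leave the red tama and the steel washer where they are, and never tip the cup over.

Things in the scene. Friction and masses are not known exactly. Their poses are not given: they have to be found in the camera images.
- tama_black_center (a point): 60 mm wooden kendama ball, lacquered black, with a small dark bore mark; the point is its centre. At the start it sits in the cork ring on the 110 mm round aluminium turntable (deck 36 mm high, a small brass spring knob at its rim), centre 68 mm above the bench. Lift it straight up out of its ring.
- tama_maple_center (a point): 60 mm wooden kendama ball, bare pale maple, with a small dark bore mark; the point is its centre. At the start it sits in the cork ring on a 76 mm round wooden stand, centre 42 mm above the bench. Lift it straight up out of its ring.
- tama_red_center (a point): 60 mm kendama ball, lacquered red, on its own 76 mm wooden stand; the point is its centre. Not part of any kit: leave it alone.
- washer_copper_center (a point): copper spacer washer lying flat, 44 mm across, 20 mm bore, 10 mm thick; the point is its centre, half-way up (in the bore).
- washer_steel_center (a point): steel spacer washer of the same size as the copper one, lying flat; the point is its centre. Not part of any kit: leave it alone.
- burnisher_center (a point): boxwood burnisher, a pale yellow wooden stick lying flat, 110 mm long, 22 mm wide, 16 mm high, the last 30 mm at one end narrower (15 mm); the point is the middle of its length, half-way up; x runs along its length towards the narrow nose, z up.
- cup_center (a point): glazed grey-green celadon cup, open at the top, 58 mm across with straight sides above its narrower foot, 50 mm high, wall 4 mm; the point is on its axis, half-way up; z is its axis, up.
- tray_blue: fixed tray, blue lining, 200 (x) by 210 (y) mm, lip 10 mm high; origin under its centre at bench level. Floor at z = 4 mm. In its frame, mm: cork ring (50 outside, 36 inside, 8 high) at x 40, y 50, a tama seated in it has its centre at z 36; round pale mark (56) for the washer at x 40, y -50; pale bar mark (130 long along y, 32 wide) at x -55, y 0; the burnisher may point either way.
- tray_green: fixed tray, green lining, 130 (x) by 210 (y) mm, lip 10 mm high; origin under its centre at bench level. Floor at z = 4 mm. In its frame, mm: cork ring (50 outside, 36 inside, 8 high) at x 0, y 50, a tama seated in it has its centre at z 36; round pale mark (72) for the cup at x 0, y -50.
Not all that is in view belongs to the job. What is shaped like the part that bears cup_center but purple is not meant.

How it is judged:
By the outcome, as a careful person would: the job done as asked, in the order asked, and still so for the second after the job is handed in, with the robot touching nothing.
It also fails if it takes over 128 s, if anything falls off the work surface, if the arm or the gripper's body presses on something with over 40 N, if the wrist force passes 120 N, or if a joint passes its speed limit or range.

## Working session

There is one attempt and no reset: what is moved stays moved. The work goes in short steps, Python scripts to look and compute and a tool call to move; the robot and the scene stay as the last step left them, time stands still between calls to the robot, and variables do not carry over. Pictures are saved under pics/ and viewed, at most 14 in all, crops included, and the job is handed in when it is done.

Besides the shell and the picture viewer there is one more tool, called after "Emit:" as name(argument=value, ...) on one line, values as JSON. drive_tool: Moves the arm, as the interface text tells. Its arguments: {"type":"object","properties":{"increments":{"type":"string"},"grip_force":{"type":"number"}},"required":["increments"]}

```bash
mkdir -p pics
python3 - <<'E'
from plant import r
import cv2,numpy as np
s=r.get_state();print(s)
for n in ["scene","side"]:
    f=r.grab_frame(n);cv2.imwrite(f"pics/{n}0.png",f[:,:,::-1])
    c=r.camera_info(n);print(n,c["camera_matrix"],c["R"],c["t"])
E
```

```text
{'clock': 0.0, 'joint_pos': array([ 1.27907446,  0.32181503, -0.07008074,  1.45167175,  0.0225702 ,
        1.37075884, -0.05688941]), 'joint_vel': array([-0.00070252,  0.00269371,  0.00053214, -0.00088824, -0.0008384 ,
        0.00108912, -0.00102585]), 'tau': array([ 1.22344559e-04, -4.91285419e+01, -4.04483937e-01, -3.12528455e+01,
       -6.42550481e-02,  4.36899439e-02,  1.73968556e-04]), 'tool_pos': array([ 0.19550533, -0.61935701,  0.23246823]), 'tcp_rot': array([-3.10311704e+00, -4.78283453e-01,  5.52135459e-04]), 'ft_force': array([-0.44447971,  0.04826886, -0.07129208]), 'torque': array([-0.02567066,  0.01197431, -0.02271442]), 'gripper_force': 0.0, 'opening': 0.08729976445189194}
scene [[523.81266439   0.         324.85088001]
 [  0.         523.81266439 240.93937737]
 [  0.           0.           1.        ]] [[ 0.8391697   0.54382137  0.00724869]
 [ 0.40940302 -0.62286303 -0.66665645]
 [-0.35802708  0.56240552 -0.74532989]] [-0.41624003 -0.1696165   1.24668031]
side [[443.70602937   0.         325.24991351]
 [  0.         443.70602937 240.52139746]
 [  0.           0.           1.        ]] [[-0.98256349 -0.18589667 -0.00337915]
 [-0.10055289  0.54658768 -0.83134291]
 [ 0.15639088 -0.8165074  -0.55574954]] [0.4862723  0.10671518 0.68010913]
```

View pics/scene0.png

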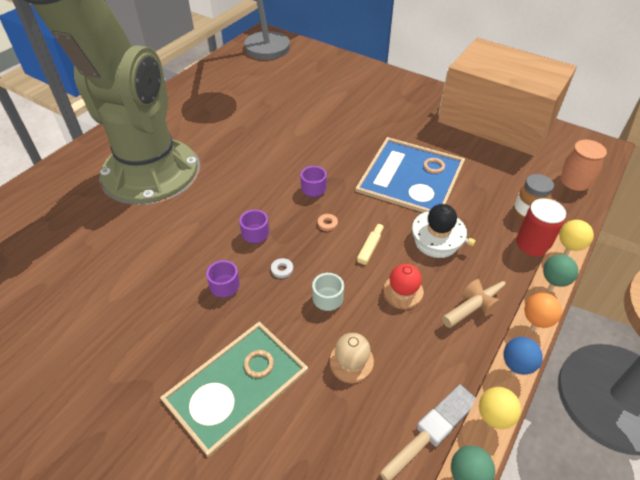

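View pics/side0.png

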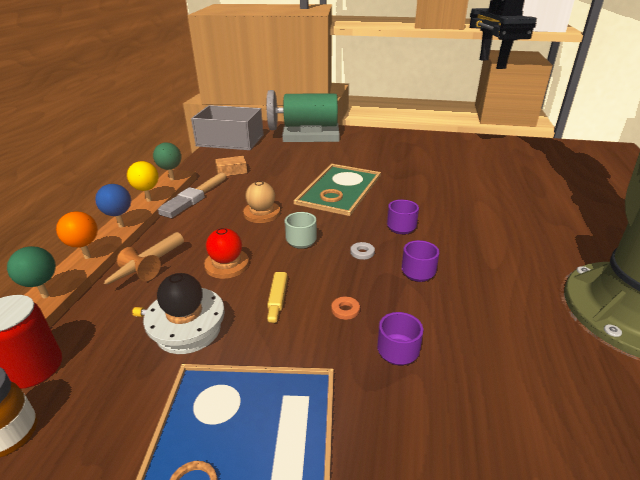

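The scene view shows:
- **Tamas:** black (442,219), maple (352,352), red (405,280).
- **Washers:** copper (327,222), steel (282,268).
- **Burnisher:** (371,244).
- **Cups:** celadon (328,291), with three purple decoys at (314,181), (254,227) and (223,279).
- **Trays:** blue (411,175), green (235,385).

The celadon cup is the only grey-green one. The loose rack balls on the right are not stock.

```bash
cat > h.py <<'E'
from plant import r
import cv2,numpy as np
from scipy.spatial.transform import Rotation as Ro
def ray(px,z,c):
    K,R,t=c["camera_matrix"],c["R"],c["t"]
    d=R.T@np.linalg.solve(K,np.array([px[0],px[1],1.]));o=-R.T@t
    return (o+d*(z-o[2])/d[2])
def blob(f,lo,hi,near,rad=60):
    """largest HSV blob near a pixel -> contour, mask"""
    h=cv2.cvtColor(f,cv2.COLOR_RGB2HSV);m=cv2.inRange(h,np.array(lo),np.array(hi))
    k=np.zeros_like(m);cv2.circle(k,tuple(int(v) for v in near),rad,255,-1);m&=k
    cs,_=cv2.findContours(m,cv2.RETR_EXTERNAL,cv2.CHAIN_APPROX_NONE)
    return max(cs,key=cv2.contourArea)
def cen(c):
    m=cv2.moments(c);return np.array([m["m10"]/m["m00"],m["m01"]/m["m00"]])
def onplane(c,z,cam): return np.array([ray(p[0],z,cam)[:2] for p in c])
def wcen(c,z,cam):
    """area centroid of a contour after projection to plane z"""
    return cen((onplane(c,z,cam)*1e4).astype(np.float32).reshape(-1,1,2))/1e4
def rect(c,z,cam):
    (cx,cy),(w,h),a=cv2.minAreaRect((onplane(c,z,cam)*1000).astype(np.float32))
    if w<h: w,h,a=h,w,a+90
    return np.round([cx,cy,w,h,(a+90)%180-90],1)   # mm, long axis angle deg
def pose():
    s=r.get_state();R=Ro.from_rotvec(s["tcp_rot"]).as_matrix()
    return s,s["tool_pos"]*1000,R
def plan(x,y,z,yaw=None):
    """remaining tool-frame turn (deg) and shift (mm), shift in axes as now; yaw = world angle of tool x, tool down"""
    s,p,R=pose();d=R.T@(np.array([x,y,z])-p)
    out=[np.round(d,1)]
    if yaw is not None:
        a=np.radians(yaw);T=np.array([[np.cos(a),np.sin(a),0],[np.sin(a),-np.cos(a),0],[0,0,-1]]).T
        q=R.T@T; out+=["turn",np.round(Ro.from_matrix(q).as_rotvec(),4),"shift after turn",np.round(T.T@(np.array([x,y,z])-p),1)]
    print("plan",*out,"| tcp",np.round(p,1),"yaw",round(float(np.degrees(np.arctan2(R[1,0],R[0,0]))),2),"j1,j7",np.round(s["joint_pos"][[0,6]],2),"t",round(s["clock"],2))
E
python3 - <<'E'
from h import *
f=cv2.imread("pics/scene0.png")[:,:,::-1].copy();c=r.camera_info("scene")
g=cv2.imread("pics/side0.png")[:,:,::-1].copy();c2=r.camera_info("side")
def tri(n,b):print(n,b)
B=dict(black=((0,0,0),(180,255,45),(442,219),24,.068),maple=((8,50,110),(22,150,255),(352,350),20,.042),red=((0,200,90),(8,255,255),(405,280),22,.042),
 copper=((3,80,90),(16,220,255),(327,222),16,.01),steel=((0,0,110),(180,50,255),(282,268),16,.01),cup=((50,10,70),(95,90,255),(328,291),26,.05))
for n,(lo,hi,p,rd,z) in B.items():
    k=blob(f,lo,hi,p,rd);(a,b),q=cv2.minEnclosingCircle(k)
    print(n,np.round(cen(k),1),(round(a),round(b),round(q,1)),"world",np.round(wcen(k,z,c)*1000,1),np.round(ray((a,b),z,c)*1000,1))
for im,cam,p in((f,c,(371,244)),(g,c2,(278,296))):
    print("burn",rect(blob(im,(20,60,110),(35,200,255),p,35),.012,cam))
for n,lo,hi,p,rd in(("blue",(100,120,50),(120,255,255),(411,175),60),("green",(60,80,40),(95,255,255),(235,385),80)):
    k=blob(f,lo,hi,p,rd);print(n,rect(cv2.convexHull(k),.004,c))
for n,p,rd in(("bar",(390,168),25),("round",(421,193),18),("gr",(212,404),30)):
    k=blob(f,(0,0,150),(180,60,255),p,rd);print(n,np.round(wcen(k,.004,c)*1000,1),rect(k,.004,c))
print("wrist",-r.camera_info("wrist")["R"].T@r.camera_info("wrist")["t"])
plan(0,0,0,0)
cv2.imwrite("pics/crop0.png",cv2.resize(f[160:390,200:480],None,fx=2.6,fy=2.6,interpolation=cv2.INTER_CUBIC)[:,:,::-1])
E
```

```text
black [438.6 223. ] (442, 218, 13.2) world [666.9 151.1] [667.  165.5  68. ]
maple [352. 350.] (352, 350, 20.0) world [ 662.9 -174.2] [ 663.5 -175.1   42. ]Traceback (most recent call last):
  File "<stdin>", line 8, in <module>
  File "h.py", line 13, in blob
    return max(cs,key=cv2.contourArea)
ValueError: max() iterable argument is empty
```

Run:
```python
from h import *
f=cv2.imread("pics/scene0.png")[:,:,::-1].copy();c=r.camera_info("scene")
g=cv2.imread("pics/side0.png")[:,:,::-1].copy();c2=r.camera_info("side")
h=cv2.cvtColor(f,cv2.COLOR_RGB2HSV)
for n,p in dict(black=(446,222),blackrim=(432,222),maple=(352,356),stand=(352,372),wood=(330,245),red=(405,283),copper=(319,222),steel=(274,268),cup=(328,302),cupin=(328,285),burn=(368,248),ring=(267,355)).items():print(n,h[p[1],p[0]],end=" ")
print()
B=dict(red=((0,200,90),(180,255,255),(405,280),20,.042),
 copper=((3,80,150),(16,220,255),(327,222),16,.01),steel=((0,0,110),(180,50,255),(282,268),16,.01),cup=((40,10,70),(95,110,255),(328,291),26,.05))
for n,(lo,hi,p,rd,z) in B.items():
  try:
    k=blob(f,lo,hi,p,rd);(a,b),q=cv2.minEnclosingCircle(k)
    print(n,np.round(cen(k),1),(round(a),round(b),round(q,1)),"world",np.round(wcen(k,z,c)*1000,1),np.round(ray((a,b),z,c)*1000,1))
  except Exception as e:print(n,e)
for n,im,cam,p in(("b1",f,c,(371,244)),("b2",g,c2,(278,296))):
  try:print("burn",rect(blob(im,(20,60,110),(35,200,255),p,35),.012,cam))
  except Exception as e:print(n,e)
for n,lo,hi,p,rd in(("blue",(100,120,50),(120,255,255),(411,175),60),("green",(60,80,40),(95,255,255),(235,385),80)):
    k=blob(f,lo,hi,p,rd);print(n,rect(cv2.convexHull(k),.004,c))
for n,p,rd in(("bar",(390,168),25),("round",(421,193),18),("gr",(212,404),30)):
    k=blob(f,(0,0,150),(180,60,255),p,rd);print(n,np.round(wcen(k,.004,c)*1000,1),rect(k,.004,c))
w=r.camera_info("wrist");print("wrist",-w["R"].T@w["t"],w["R"])
plan(0,0,0,0)
cv2.imwrite("pics/crop0.png",cv2.resize(f[160:390,200:480],None,fx=2.6,fy=2.6,interpolation=cv2.INTER_CUBIC)[:,:,::-1])
```

```text
black [110  16  47] blackrim [120  21  37] maple [ 18  81 217] stand [ 15 111 166] wood [ 11 128 158] red [  1 173 224] copper [ 12 109 250] steel [ 18   5 238] cup [ 60  21 173] cupin [ 58  21 173] burn [ 30  60 255] ring [ 16  92 240] 
red max() iterable argument is empty
copper [329.4 222.7] (327, 222, 16.0) world [455.4  80. ] [450.7  78.3  10. ]
steel [281.6 267.7] (282, 268, 11.3) world [443.4 -76.3] [443.5 -76.   10. ]
cup [327.5 291. ] (328, 291, 18.5) world [565.4 -98.7] [ 566.1 -100.    50. ]
burn [558.7  76.1 116.9  23.3 -80.8]
burn [557.4  81.9 118.3  20.7 -81. ]
blue [528.1 325.7 185.5 182.3 -81.5]
green [ 547.2 -279.6  110.6   75.2   77.2]
bar [474.4 315.4] [474.4 315.6 134.7  35.8 -81.6]
round [575.8 280.1] [575.9 279.8  59.   56.7  33.4]
gr [ 511.6 -365. ] [ 511.3 -365.    74.9   74.    -8.3]
wrist [ 0.27254577 -0.59526837  0.38426086] [[ 0.30135581 -0.95351008 -0.00179149]
 [-0.91128438 -0.28856234  0.29375594]
 [-0.28061621 -0.0868925  -0.95587878]]
plan [ 1.000e-01 -6.491e+02  2.337e+02] turn [-1.700e-03  3.000e-04  3.058e-01] shift after turn [-195.5 -619.4  232.6] | tcp [ 195.5 -619.4  232.6] yaw 17.52 j1,j7 [ 1.28 -0.06] t 0.1
```

View pics/crop0.png

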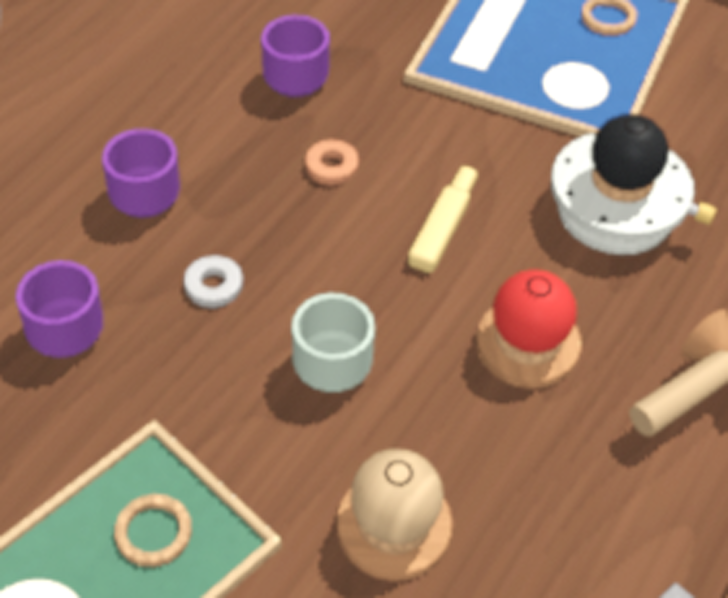

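The crop confirms the parts to take: celadon cup (333,342 in the crop), copper washer (331,162), black tama on the white turntable and bare maple tama. The red tama, the steel washer and the purple cups stay. I'll swing the arm round to the black tama.

Emit:
drive_tool(increments="0 0 -0.09 58 2 0 1;0 0 -0.09 58 2 0 1;0 0 -0.09 58 2 0 1;0 0 -0.09 58 2 0 1;0 0 -0.09 58 2 0 1")

```text
clock: 0.72
tool_pos: [0.456, -0.4932, 0.2328]
tcp_rot: [-2.918, -1.163, 0.001]
ft_force: [0.9, -0.6, 0.7]
opening: 0.0873
gripper_force: 0.0
```

Emit:
drive_tool(increments="0 0 -0.09 58 2 0 1;0 0 -0.09 58 2 0 1;0 0 -0.09 58 2 0 1;0 0 -0.09 58 2 0 1;0 0 -0.09 58 2 0 1")

```text
clock: 1.35
tool_pos: [0.634, -0.2671, 0.2328]
tcp_rot: [-2.585, -1.785, 0.001]
ft_force: [0.5, 0.4, 0.5]
opening: 0.0871
gripper_force: 0.0
```

Emit:
drive_tool(increments="0 0 -0.09 58 2 0 1;0 0 -0.09 58 2 0 1;0 0 -0.09 58 2 0 1;0 0 -0.09 58 2 0 1;0 0 -0.09 58 2 0 1")

```text
clock: 1.98
tool_pos: [0.6959, 0.014, 0.2327]
tcp_rot: [-2.122, -2.316, 0.001]
ft_force: [0.9, 0.7, -0.3]
opening: 0.0868
gripper_force: 0.0
```

Run:
```python
from h import *
plan(667,165,230,99)
c=r.camera_info("wrist");f=r.grab_frame("wrist");cv2.imwrite("pics/w1.png",f[:,:,::-1]);np.savez("pics/w1.npz",**c)
```

```text
plan [153.  -15.6   2.8] turn [-0.0009 -0.0001 -0.0694] shift after turn [153.7  -4.9   2.7] | tcp [695.9  14.  232.7] yaw 95.02 j1,j7 [ 0.35 -0.14] t 1.98
```

View pics/w1.png

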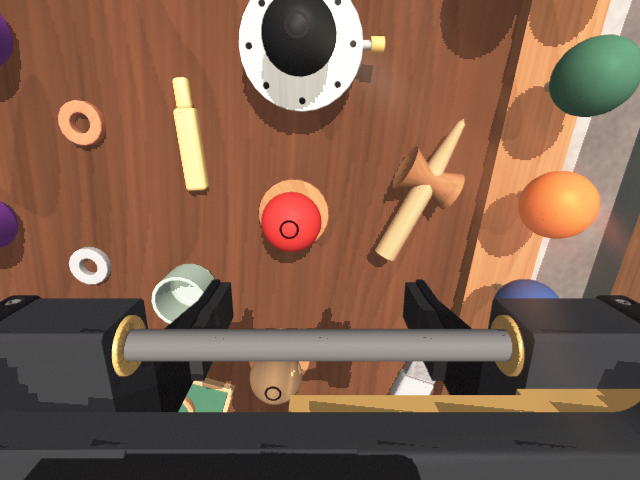

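The wrist view shows the black ball (299,35) on the turntable, the burnisher (190,135), copper washer (80,122), steel washer (90,265) and red tama (290,222).

Run:
```python
from h import *
f=cv2.imread("pics/w1.png")[:,:,::-1].copy();c=dict(np.load("pics/w1.npz"))
k=blob(f,(0,0,0),(180,255,75),(299,33),47);(a,b),q=cv2.minEnclosingCircle(k);print("black",(a,b,q),ray((a,b),.068,c),cv2.fitEllipse(k))
k=blob(f,(3,60,120),(20,255,255),(80,122),30);(a,b),q=cv2.minEnclosingCircle(k);print("copper",(a,b,q),ray((a,b),.007,c),wcen(k,.010,c))
k=blob(f,(20,50,110),(35,255,255),(190,135),65);print("burn",rect(k,.014,c))
for z in(.042,):print("red",ray((290,222),z,c))
s=cv2.imread("pics/scene0.png")[:,:,::-1].copy();cs=r.camera_info("scene")
k=blob(s,(10,60,120),(22,160,255),(259,364),20);print("gring",cen(k),rect(k,.012,cs),ray(cv2.fitEllipse(k)[0],.012,cs))
k=blob(s,(10,50,120),(22,160,255),(434,165),15);print("bring",cen(k),ray(cv2.fitEllipse(k)[0],.012,cs))
print(r.get_state()["joint_pos"])
```

```text
black (297.5, 34.19333267211914, 41.490264892578125) [0.66588568 0.16750576 0.068     ] ((298.39996337890625, 35.16770553588867), (74.47020721435547, 79.00009155273438), 165.82708740234375)
copper (80.0, 122.0, 30.000099182128906) [0.44716055 0.08336703 0.007     ] [0.44792273 0.08439226]
burn [558.1  80.1 108.   21.3 -81.4]
red [0.66838631 0.00683859 0.042     ]
gring [258.26414566 363.51512605] [ 534.4 -269.4   51.7   47.8  -53.2] [ 0.53507723 -0.26957171  0.012     ]
bring [433.67871486 165.31004016] [0.56247615 0.37344772 0.012     ]
[ 0.34010861  0.48236224 -0.59854788  1.305056    0.25820206  1.432355
 -0.13649675]
```

Emit:
drive_tool(increments="0 0 0 52 -5.5 0 1;0 0 0 52 -5.5 0 1;0 0 0 51 -5.5 0 1;0 0 0 0 0 50 1;0 0 0 0 0 50 1", grip_force=20)

```text
clock: 2.65
tool_pos: [0.6663, 0.1663, 0.1326]
tcp_rot: [2.122, 2.315, 0.001]
ft_force: [0.3, -0.6, 0.2]
opening: 0.0873
gripper_force: 0.0
```

Run:
```python
from h import *
plan(666,167,60)
c=r.camera_info("wrist");f=r.grab_frame("wrist");cv2.imwrite("pics/w2.png",f[:,:,::-1]);np.savez("pics/w2.npz",**c)
p=c["R"]@np.array([.666,.167,.068])+c["t"];p=c["camera_matrix"]@p;print(p/p[2])
k=blob(f,(0,0,0),(180,255,75),(p/p[2])[:2],75);(a,b),q=cv2.minEnclosingCircle(k);print((a,b,q),ray((a,b),.068,c))
```

```text
plan [ 0.8 -0.3 72.6] | tcp [666.3 166.3 132.6] yaw 94.96 j1,j7 [ 0.16 -0.4 ] t 2.65
[317.51172452 260.75561599   1.        ]
(319.01513671875, 265.9391784667969, 50.57841110229492) [0.66729591 0.16347908 0.068     ]
```

View pics/w2.png

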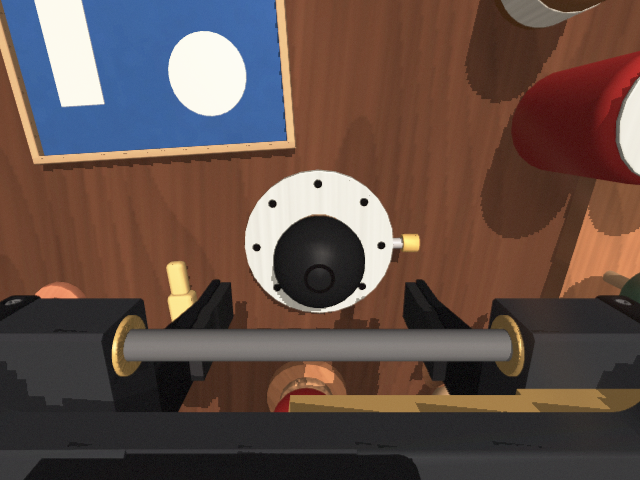

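The ball, centred at (319,261), lies where I predicted between the fingers. I'll go down and grip it.

Emit:
drive_tool(increments="0 0 0 0.5 0 36 1;0 0 0 0 0 36.5 1;0 0 0 0 0 0 -1;0 0 0 0 0 0 -1;0 0 0 0 0 0 -1", grip_force=20)

```text
clock: 3.32
tool_pos: [0.6677, 0.1663, 0.0635]
tcp_rot: [2.124, 2.312, 0.004]
ft_force: [0.2, 0.6, -0.3]
opening: 0.0645
gripper_force: 0.0
```

Emit:
drive_tool(increments="0 0 0 0 0 0 -1;0 0 0 0 0 0 -1;0 0 0 0 0 -20 -1;0 0 0 0 0 -40 -1;0 0 0 0 0 -40 -1")

```text
clock: 3.95
tool_pos: [0.6659, 0.1658, 0.1627]
tcp_rot: [-2.125, -2.314, 0.001]
ft_force: [0.2, 1.0, -0.1]
opening: 0.0591
gripper_force: 20.0
```

Run:
```python
from h import *
plan(561,378,150)
c=r.camera_info("wrist");f=r.grab_frame("wrist");cv2.imwrite("pics/w3.png",f[:,:,::-1]);np.savez("pics/w3.npz",**c)
```

```text
plan [220.4 -86.5  12.7] | tcp [665.9 165.8 162.7] yaw 94.88 j1,j7 [ 0.16 -0.39] t 3.95
```

View pics/w3.png

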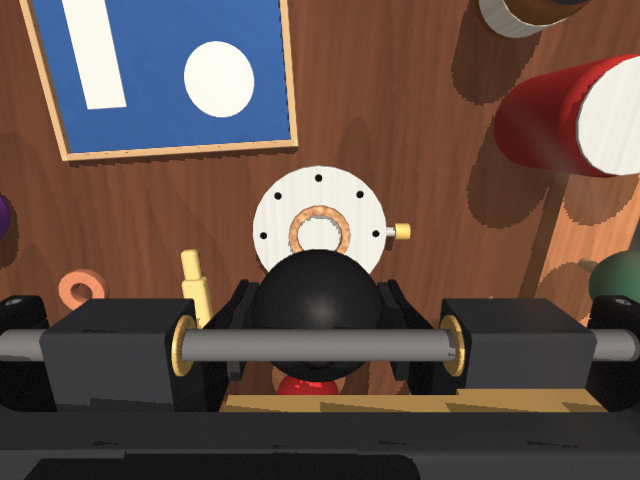

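The ball is held and its ring on the turntable is empty. I'll carry it half-way and measure the blue ring on the way.

Emit:
drive_tool(increments="0 0 0 40 -22 0 -1;0 0 0 40 -22 0 -1;0 0 0 0 0 0 -1")

```text
clock: 4.38
tool_pos: [0.6122, 0.2477, 0.1624]
tcp_rot: [-2.114, -2.321, -0.003]
ft_force: [-0.1, 0.0, -0.5]
opening: 0.0595
gripper_force: 20.0
```

Run:
```python
from h import *
plan(561,378,150)
c=r.camera_info("wrist");f=r.grab_frame("wrist");cv2.imwrite("pics/w4.png",f[:,:,::-1]);np.savez("pics/w4.npz",**c)
def pr(x,y,z):
    p=c["camera_matrix"]@(c["R"]@np.array([x,y,z])/1000+c["camera_matrix"][:,0]*0+c["t"]) if 0 else c["camera_matrix"]@(c["R"]@(np.array([x,y,z])/1000)+c["t"]);return p[:2]/p[2]
q=pr(561,378,10);print(q)
k=blob(f,(5,60,90),(24,200,255),q,45);print("ring",cv2.fitEllipse(k),ray(cv2.fitEllipse(k)[0],.010,c))
for z,p in((.004,pr(474,315,4)),(.004,pr(576,280,4))):
    k=blob(f,(0,0,150),(180,50,255),p,90);print(p,rect(k,z,c),wcen(k,z,c))
```

```text
plan [134.5 -38.8  12.8] | tcp [612.2 247.7 162.4] yaw 95.36 j1,j7 [ 0.07 -0.53] t 4.38
[268.34454667  61.22026272]
ring ((268.7647399902344, 59.36468505859375), (62.09684753417969, 69.97108459472656), 167.5139923095703) [0.56125653 0.37933991 0.01      ]
[162.10198892 134.19620432] [474.3 315.3 131.   32.8 -81.6] [0.47432238 0.31526203]
[280.38302859 186.97582104] [576.  279.7  55.7  55.3   5.4] [0.57586064 0.27966915]
```

View pics/w4.png

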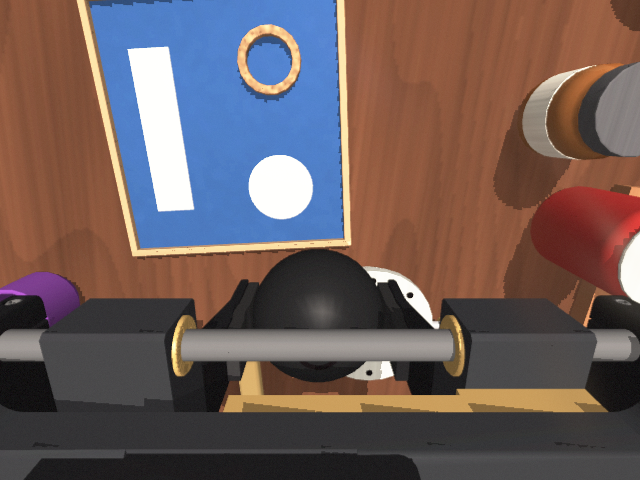

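The ball is held over the near edge of the tray. The ring is at (269,60), the bar at (160,130) and the round mark at (281,187), and all three measure consistently.

Emit:
drive_tool(increments="0 0 0 45.5 -13 0 -1;0 0 0 45 -13 0 -1;0 0 0 45 -12.5 0 -1;0 0 0 0 0 50 -1;0 0 0 0 0 50 -1")

```text
clock: 5.05
tool_pos: [0.5673, 0.3731, 0.0608]
tcp_rot: [2.124, 2.312, 0.003]
ft_force: [0.6, -0.6, -2.3]
opening: 0.059
gripper_force: 20.0
```

Run:
```python
from h import *
plan(561.2,379.2,29)
```

```text
plan [ 6.6 -5.7 31.8] | tcp [567.3 373.1  60.8] yaw 94.83 j1,j7 [-0.15 -0.79] t 5.05
```

Emit:
drive_tool(increments="0 0 0 0 0 0 -1;0 0 0 0 0 0 -1")

```text
clock: 5.3
tool_pos: [0.5675, 0.3735, 0.063]
tcp_rot: [2.126, 2.312, 0.004]
ft_force: [0.0, 0.5, -0.6]
opening: 0.0591
gripper_force: 20.0
```

Run:
```python
from h import *
plan(561.2,379.2,29)
```

```text
plan [ 6.1 -5.8 34. ] | tcp [567.5 373.5  63. ] yaw 94.78 j1,j7 [-0.15 -0.79] t 5.3
```

Emit:
drive_tool(increments="0 0 0 6 -6 0 -1;0 0 0 0 0 17 -1;0 0 0 0 0 13 -1;0 0 0 0 0 0 -1;0 0 0 0 0 0 -1")

```text
clock: 5.92
tool_pos: [0.5599, 0.3785, 0.0307]
tcp_rot: [2.125, 2.313, -0.0]
ft_force: [1.9, 1.0, -0.5]
opening: 0.0592
gripper_force: 20.0
```

Run:
```python
from h import *
plan(561.2,379.2,29)
```

```text
plan [0.6 1.4 1.7] | tcp [559.9 378.5  30.7] yaw 94.84 j1,j7 [-0.17 -0.82] t 5.92
```

Emit:
drive_tool(increments="0 0 0 0.5 1.3 2.3 -1;0 0 0 0 0 0 -1;0 0 0 0 0 0 0.7;0 0 0 0 0 0 0.7;0 0 0 0 0 0 0.7")

```text
clock: 6.55
tool_pos: [0.5599, 0.3798, 0.0282]
tcp_rot: [-2.124, -2.314, 0.001]
ft_force: [0.4, -0.1, -0.3]
opening: 0.0729
gripper_force: 0.0
```

Emit:
drive_tool(increments="0 0 0 0 0 -30 0.7;0 0 0 0 0 -50 0.7;0 0 0 0 0 -40 0.7;0 0 0 -60 0 0 0.7;0 0 0 -60 0 0 0.7")

```text
clock: 7.18
tool_pos: [0.5705, 0.2598, 0.1492]
tcp_rot: [2.122, 2.316, 0.001]
ft_force: [1.2, -1.0, 0.2]
opening: 0.0742
gripper_force: 0.0
```

Run:
```python
from h import *
plan(558,80,100,98.6)
c=r.camera_info("wrist");f=r.grab_frame("wrist");cv2.imwrite("pics/w5.png",f[:,:,::-1]);np.savez("pics/w5.npz",**c)
p=c["R"]@np.array([.5612,.3792,.036])+c["t"];p=c["camera_matrix"]@p;p=p/p[2];print(p)
k=blob(f,(0,0,0),(180,255,75),p[:2],75);(a,b),q=cv2.minEnclosingCircle(k);print((a,b,q),ray((a,b),.036,c))
```

```text
plan [-178.   -28.3   49.1] turn [ 0.0009 -0.0003 -0.0625] shift after turn [-175.9  -39.3   49.2] | tcp [570.5 259.8 149.2] yaw 95.02 j1,j7 [ 0.07 -0.57] t 7.17
[319.49972286  73.17732292   1.        ]
(319.65118408203125, 71.52387237548828, 48.08880615234375) [0.56121098 0.3802387  0.036     ]
```

The black tama is seated at (561,380), against the ring's measured (561,379). Next is the burnisher.

Emit:
drive_tool(increments="0 0 -0.0625 0 0 0 0.1;0 0 0 -58.5 -13 16 0.1;0 0 0 -58.5 -13 16 0.1;0 0 0 -58.5 -13 16 0.1;0 0 0 0 0 0 0.1")

```text
clock: 7.85
tool_pos: [0.5569, 0.0735, 0.0987]
tcp_rot: [-2.063, -2.369, 0.009]
ft_force: [0.7, 0.2, 0.0]
opening: 0.0481
gripper_force: 0.0
```

Run:
```python
from h import *
plan(558,80,14,98.6)
c=r.camera_info("wrist");f=r.grab_frame("wrist");cv2.imwrite("pics/w6.png",f[:,:,::-1]);np.savez("pics/w6.npz",**c)
p=c["R"]@np.array([.558,.08,.014])+c["t"];p=c["camera_matrix"]@p;p=p/p[2];print(p)
k=blob(f,(20,45,110),(36,255,255),p[:2],150);print(rect(k,.016,c),cv2.boundingRect(k))
```

```text
plan [ 6.5  2.4 84.7] turn [-0.0044  0.0033 -0.0122] shift after turn [ 6.2  2.1 84.7] | tcp [556.9  73.5  98.7] yaw 97.9 j1,j7 [ 0.37 -0.2 ] t 7.85
[321.36997449 243.15049801   1.        ]
[559.9  67.6  79.2  19.1 -81.4] (307, 206, 29, 106)
```

View pics/w6.png

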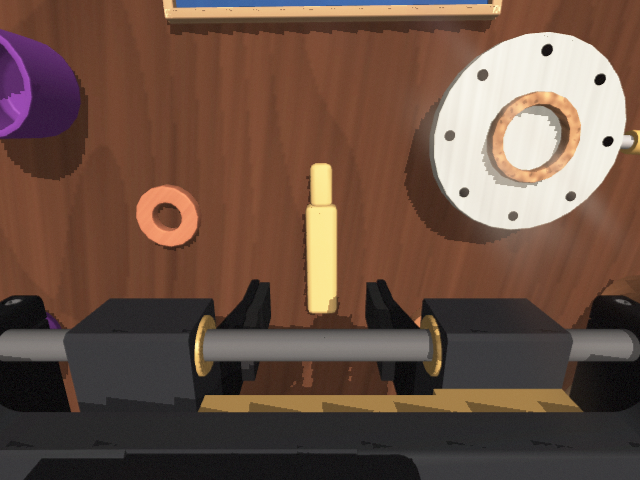

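The burnisher runs from the nose tip (321,164) to its rear (321,313), and the copper washer is clear of it at (167,216). I'll centre the tool and descend.

Emit:
drive_tool(increments="0 0 -0.012 8.5 2 0 0.1;0 0 0 0 0 42 0.1;0 0 0 0 0 42 0.1;0 0 0 0 0 0 0.1;0 0 0 0 0 0 -1", grip_force=20)

```text
clock: 8.52
tool_pos: [0.5593, 0.0915, 0.0181]
tcp_rot: [2.034, 2.394, 0.002]
ft_force: [-0.2, 0.9, 1.2]
opening: 0.0437
gripper_force: 0.0
```

Emit:
drive_tool(increments="0 0 0 0 0 0 -1;0 0 0 0 0 0 -1;0 0 0 0 0 0 -1;0 0 0 0 0 -30 -1;0 0 0 0 0 -50 -1")

```text
clock: 9.15
tool_pos: [0.5571, 0.0889, 0.096]
tcp_rot: [-2.036, -2.389, 0.005]
ft_force: [1.3, -0.6, -0.5]
opening: 0.0217
gripper_force: 19.8
```

Run:
```python
from h import *
plan(474.3,315.3,100,98.4)
c=dict(np.load("pics/w6.npz"));f=cv2.imread("pics/w6.png")[:,:,::-1].copy()
k=blob(f,(3,60,120),(20,255,255),(167,216),40);(a,b),q=cv2.minEnclosingCircle(k);print("copper",(a,b,q),ray((a,b),.009,c),wcen(k,.010,c))
```

```text
plan [236.7 -45.8  -3.7] turn [-0.0042 -0.0005  0.0127] shift after turn [236.1 -48.8  -4. ] | tcp [557.1  88.9  96. ] yaw 99.13 j1,j7 [ 0.36 -0.21] t 9.15
copper (167.5, 214.2058868408203, 32.817752838134766) [0.44847595 0.08449796 0.009     ] [0.44892036 0.08386616]
```

Emit:
drive_tool(increments="0 0 0.0127 49 -10 0 -1;0 0 0 49 -10 0 -1;0 0 0 49 -10 0 -1;0 0 0 49 -10 0 -1;0 0 0 48 -9 0 -1")

```text
clock: 9.78
tool_pos: [0.4734, 0.3246, 0.0969]
tcp_rot: [2.053, 2.378, 0.0]
ft_force: [-0.5, 1.1, -0.3]
opening: 0.0216
gripper_force: 19.8
```

Emit:
drive_tool(increments="0 0 0 0 0 0 -1;0 0 0 0 0 0 -1")

```text
clock: 10.02
tool_pos: [0.4742, 0.3226, 0.0965]
tcp_rot: [2.052, 2.378, -0.001]
ft_force: [0.9, -0.3, -0.9]
opening: 0.0217
gripper_force: 19.8
```

Run:
```python
from h import *
plan(473.1,323.2,20,98.4)
s,p,R=pose()
c=r.camera_info("wrist");f=r.grab_frame("wrist");cv2.imwrite("pics/w7.png",f[:,:,::-1]);np.savez("pics/w7.npz",**c)
k=blob(f,(20,45,110),(36,255,255),(320,230),130);print(cv2.boundingRect(k),rect(k,(p[2])/1000,c))
t=k[k[:,0,1].argmin()][0];print(t)
for dz in(-8,0):
  w=ray((cen(k)[0],t[1]),(p[2]+dz)/1000,c)*1000;print(dz,w,"tool offs",R.T@(w-p))
k=blob(f,(0,0,170),(180,30,255),(290,150),150);print(rect(k,.004,c))
```

```text
plan [ 0.8 -1.  76.5] turn [-0.0001  0.0011  0.0001] shift after turn [ 0.7 -1.  76.5] | tcp [474.2 322.6  96.5] yaw 98.41 j1,j7 [-0.01 -0.71] t 10.03
(297, 212, 43, 117) [471.6 341.1  57.9  19.8 -82.6]
[311 212]
-8 [467.20522834 367.86098528  88.50685794] tool offs [45.76246566 -0.27417287  7.94920076]
0 [466.95343879 369.61452777  96.50685794] tool offs [47.52508904 -0.26789509 -0.05276329]
[470.5 343.5  73.   32.5 -81.6]
```

View pics/w7.png

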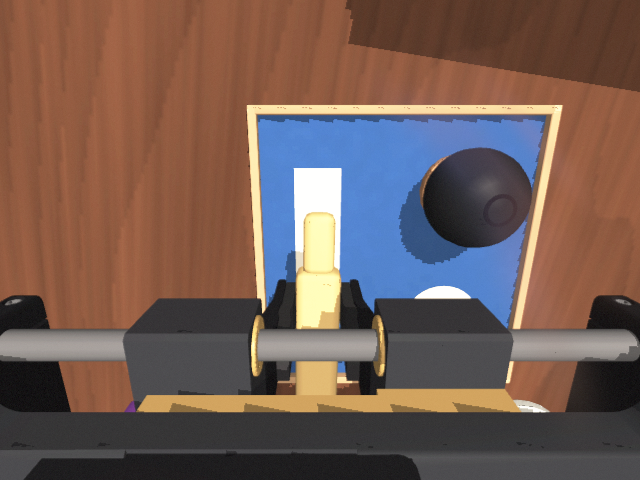

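In the hand the burnisher points along the bar mark (317,190), with its centre 8.5 mm behind the TCP. I'll lower it onto the mark.

Emit:
drive_tool(increments="0 0 0 1.2 -1 30 -1;0 0 0 0 0 30 -1;0 0 0 0 0 10 -1;0 0 0 0 0 5 -1;0 0 0 0 0 0 -1")

```text
clock: 10.7
tool_pos: [0.4737, 0.3245, 0.0225]
tcp_rot: [2.053, 2.377, 0.002]
ft_force: [-0.9, 0.8, 0.4]
opening: 0.0219
gripper_force: 19.9
```

Run:
```python
from h import *
plan(473.1,323.7,20,98.4)
```

```text
plan [-0.7 -0.7  2.5] turn [ 0.0014 -0.0003 -0.0007] shift after turn [-0.7 -0.7  2.5] | tcp [473.7 324.5  22.5] yaw 98.36 j1,j7 [-0.05 -0.77] t 10.7
```

Emit:
drive_tool(increments="0 0 0 -0.5 -0.6 2.5 -1;0 0 0 0 0 0 -1;0 0 0 0 0 0 -0.15;0 0 0 0 0 0 -0.15;0 0 0 0 0 0 -0.15")

```text
clock: 11.32
tool_pos: [0.4722, 0.3238, 0.0191]
tcp_rot: [2.053, 2.378, -0.0]
ft_force: [-0.2, 0.2, 0.1]
opening: 0.036
gripper_force: 0.0
```

Emit:
drive_tool(increments="0 0 0 0 0 -20 -0.15;0 0 0 0 0 -50 0;0 0 0 -50 0 -40 0.3;0 0 0 -62 0 0 0.3;0 0 0 -62 0 0 0.3")

```text
clock: 11.95
tool_pos: [0.4984, 0.1518, 0.1304]
tcp_rot: [2.049, 2.378, 0.004]
ft_force: [0.4, -0.3, -0.0]
opening: 0.0557
gripper_force: 0.0
```

Run:
```python
from h import *
plan(448.7,84.2,110,98.4)
cs=r.camera_info("scene");print([np.round(ray(p,.03,cs)[:2]*1000) for p in((314,181),(254,227),(223,279))])
c=r.camera_info("wrist");f=r.grab_frame("wrist");cv2.imwrite("pics/w8.png",f[:,:,::-1])
p=c["R"]@np.array([.4743,.3153,.02])+c["t"];p=c["camera_matrix"]@p;p=p/p[2];print(p)
k=blob(f,(20,45,110),(36,255,255),p[:2],90);print(rect(k,.020,c),cv2.boundingRect(k))
```

```text
plan [-59.5 -59.2  20.3] turn [0.0034 0.0004 0.0016] shift after turn [-59.6 -59.   20.4] | tcp [498.4 151.8 130.4] yaw 98.49 j1,j7 [ 0.32 -0.31] t 11.95
[array([367., 154.]), array([343., -33.]), array([ 377., -172.])]
[317.92404736  -5.58202844   1.        ]
[479.1 287.8  49.9  19.9 -82.1] (304, 0, 31, 85)
```

View pics/w8.png

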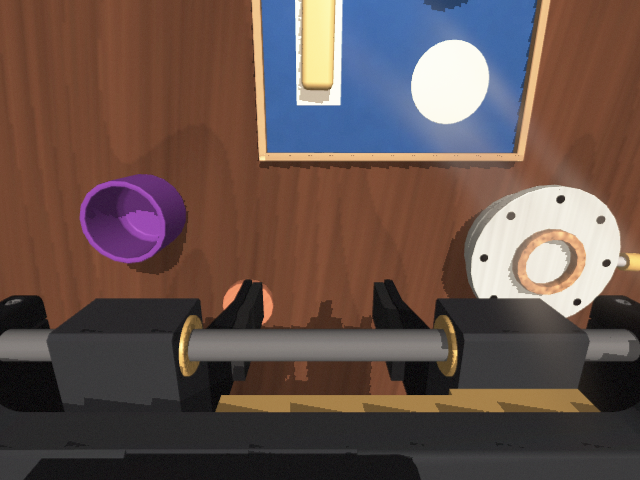

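The burnisher lies on the bar with the mark's margin showing at its rear (317,95). The copper washer is at (248,303). I'll move over it.

Emit:
drive_tool(increments="0 0 0 -35 -29.5 0 0.45;0 0 0 -35 -29.5 0 0.45;0 0 0 0 0 15 0.45;0 0 0 0 0 0 0.45;0 0 0 0 0 0 0.45")

```text
clock: 12.62
tool_pos: [0.45, 0.0766, 0.1138]
tcp_rot: [-2.05, -2.381, -0.002]
ft_force: [0.8, 0.1, 0.3]
opening: 0.0629
gripper_force: 0.0
```

Run:
```python
from h import *
plan(448.7,84.2,14,98.4)
c=r.camera_info("wrist");f=r.grab_frame("wrist");cv2.imwrite("pics/w9.png",f[:,:,::-1])
p=c["R"]@np.array([.4487,.0842,.01])+c["t"];p=c["camera_matrix"]@p;p=p/p[2];print(p)
k=blob(f,(3,60,120),(19,255,255),p[:2],60);(a,b),q=cv2.minEnclosingCircle(k);print("copper",(a,b,q),ray((a,b),.009,c),wcen(k,.010,c))
```

```text
plan [ 7.6 -0.3 99.8] turn [ 0.0008 -0.0008  0.0024] shift after turn [ 7.7 -0.2 99.8] | tcp [450.   76.6 113.8] yaw 98.54 j1,j7 [ 0.45 -0.1 ] t 12.62
[317.5925223  234.21858779   1.        ]
copper (317.0, 234.0, 60.000099182128906) [0.44827434 0.08402038 0.009     ] [0.44859297 0.08193285]
```

Emit:
drive_tool(increments="0 0 0 7.5 0 0 0.45;0 0 0 0 0 45 0.45;0 0 0 0 0 45 0.45;0 0 0 0 0 0 0.45")

```text
clock: 13.18
tool_pos: [0.4452, 0.0833, 0.0208]
tcp_rot: [-2.046, -2.375, 0.007]
ft_force: [-0.3, -0.2, 0.5]
opening: 0.0634
gripper_force: 0.0
```

Run:
```python
from h import *
plan(448.7,84.2,13.5,98.4)
```

```text
plan [0.4 3.6 7.3] turn [-0.0072 -0.002   0.002 ] shift after turn [0.4 3.6 7.3] | tcp [445.2  83.3  20.8] yaw 98.51 j1,j7 [ 0.41 -0.22] t 13.18
```

Emit:
drive_tool(increments="0 0 0 0.4 3.5 7 0.45;0 0 0 0 0 0 -1;0 0 0 0 0 0 -1;0 0 0 0 0 0 -1;0 0 0 0 0 0 -1")

```text
clock: 13.8
tool_pos: [0.4523, 0.0833, 0.017]
tcp_rot: [2.052, 2.377, 0.001]
ft_force: [-0.9, -0.7, 4.6]
opening: 0.0428
gripper_force: 20.0
```

Emit:
drive_tool(increments="0 0 0 0 0 0 -1;0 0 0 0 0 -30 -1;0 0 0 0 0 -50 -1;0 0 0 0 0 0 -1")

```text
clock: 14.3
tool_pos: [0.4547, 0.0838, 0.0997]
tcp_rot: [2.049, 2.373, 0.007]
ft_force: [0.3, -0.5, -1.2]
opening: 0.0426
gripper_force: 20.0
```

Run:
```python
from h import *
plan(575.9,279.7,100)
c=r.camera_info("wrist");f=r.grab_frame("wrist");cv2.imwrite("pics/w10.png",f[:,:,::-1]);np.savez("pics/w10.npz",**c)
```

```text
plan [176.1 148.5   0.5] | tcp [454.7  83.8  99.7] yaw 98.39 j1,j7 [ 0.45 -0.14] t 14.3
```

View pics/w10.png

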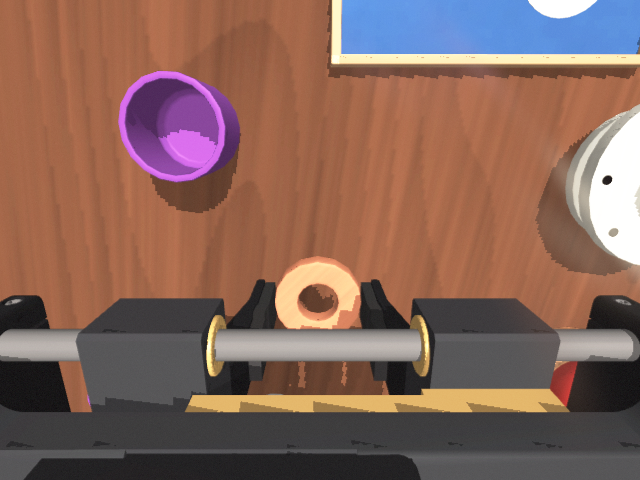

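The copper washer is held at (319,299) and its bore is visible. I'll work out its offset in the hand.

Run:
```python
from h import *
c=dict(np.load("pics/w10.npz"));s,p,R=pose();print(c["camera_matrix"][0,0])
for z in (80,85,90,95,100):
    b=ray((319,298),z/1000,c)*1000;l=ray((276,297),z/1000,c)*1000;q=ray((361,297),z/1000,c)*1000;fr=ray((318.5,257.5),z/1000,c)*1000
    print(z,"bore tool",np.round(R.T@(b-p),1),"width",np.round(np.linalg.norm(l-q),1),"front",np.round(R.T@(fr-p),1))
```

```text
352.8006335618421
80 bore tool [-3.5  2.4 17.7] width 45.4 front [19.5  2.1 17.6]
85 bore tool [-1.   2.3 12.7] width 44.1 front [21.3  2.  12.6]
90 bore tool [1.4 2.3 7.6] width 42.8 front [23.1  2.   7.6]
95 bore tool [3.9 2.2 2.6] width 41.4 front [24.9  2.   2.6]
100 bore tool [ 6.4  2.2 -2.4] width 40.1 front [26.7  1.9 -2.4]
```

Emit:
drive_tool(increments="0 0 0 44 37 0 -1;0 0 0 44 37 0 -1;0 0 0 44 37 0 -1;0 0 0 43 37 0 -1;0 0 0 0 0 0 -1")

```text
clock: 14.98
tool_pos: [0.5712, 0.2831, 0.0933]
tcp_rot: [-2.042, -2.38, 0.001]
ft_force: [-1.0, -0.4, -0.3]
opening: 0.0425
gripper_force: 20.0
```

Emit:
drive_tool(increments="0 0 0 0 0 0 -1;0 0 0 0 0 0 -1")

```text
clock: 15.22
tool_pos: [0.5721, 0.2761, 0.0956]
tcp_rot: [2.054, 2.376, -0.003]
ft_force: [-0.3, 0.1, 0.0]
opening: 0.0427
gripper_force: 20.0
```

Run:
```python
from h import *
plan(575.8,279.2,40)
s,p,R=pose()
c=r.camera_info("wrist");f=r.grab_frame("wrist");cv2.imwrite("pics/w11.png",f[:,:,::-1]);np.savez("pics/w11.npz",**c)
k=blob(f,(3,60,120),(19,255,255),(319,290),55);x,y,w,h=cv2.boundingRect(k);print(x,y,w,h)
m=blob(f,(0,0,150),(180,50,255),(319,230),60);print("mark",cv2.boundingRect(m),rect(m,.004,c))
```

```text
plan [ 2.6  4.2 55.5] | tcp [572.1 276.1  95.6] yaw 98.32 j1,j7 [ 0.08 -0.6 ] t 15.22
275 256 86 74
mark (285, 207, 79, 64) [575.8 285.1  56.4  45.3   2.2]
```

View pics/w11.png

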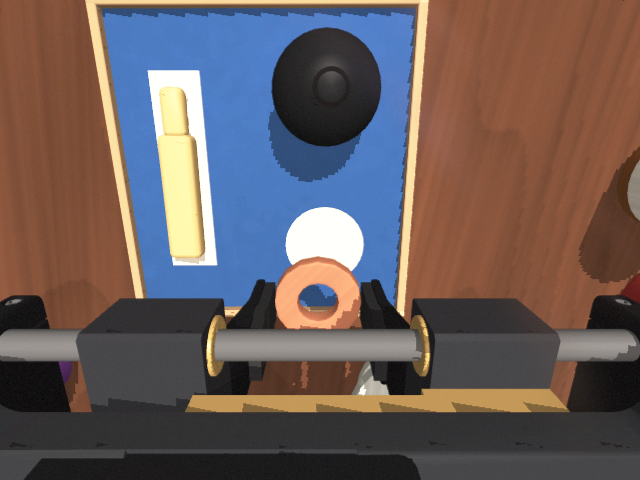

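The burnisher is on the bar, the ball is in its ring, and the washer (318,298) is just short of the round mark (324,240). I'll check the burnisher numerically while correcting.

Run:
```python
from h import *
f=cv2.imread("pics/w11.png")[:,:,::-1].copy();c=dict(np.load("pics/w11.npz"))
k=blob(f,(20,45,110),(36,255,255),(185,200),110);print("burn z20",rect(k,.020,c),"z16",rect(k,.016,c))
kk=cv2.convexHull(blob(f,(0,0,130),(40,255,255),(185,170),105));print("bar hull",rect(kk,.004,c))
k=blob(f,(0,0,0),(180,255,70),(327,87),62);print("ball",ray(cv2.minEnclosingCircle(k)[0],.036,c))
plan(575.8,279.2,40)
```

```text
burn z20 [475.6 312.1 109.5  23.  -80.5] z16 [474.1 311.3 111.4  23.4 -80.5]
bar hull [473.8 315.2 129.6  33.1 -81.6]
ball [0.56120431 0.38045254 0.036     ]
plan [ 2.5  3.8 56. ] | tcp [572.4 276.2  96. ] yaw 98.31 j1,j7 [ 0.08 -0.6 ] t 15.28
```

Emit:
drive_tool(increments="0 0 0 0 0 0 -1;0 0 0 0 0 0 -1;0 0 0 0 0 0 -1")

```text
clock: 15.65
tool_pos: [0.5726, 0.2779, 0.0965]
tcp_rot: [2.053, 2.378, 0.0]
ft_force: [0.9, 0.2, -0.5]
opening: 0.0426
gripper_force: 20.0
```

Run:
```python
from h import *
plan(575.8,279.2,40,98.4)
```

```text
plan [ 0.9  3.3 56.5] turn [ 0.0004  0.0002 -0.0001] shift after turn [ 0.8  3.3 56.5] | tcp [572.6 277.9  96.5] yaw 98.4 j1,j7 [ 0.07 -0.6 ] t 15.65
```

Emit:
drive_tool(increments="0 0 0 0.6 1.5 30 -1;0 0 0 0 0 30 -1;0 0 0 0 0 7 -1;0 0 0 0 0 0 -1;0 0 0 0 0 0 -1")

```text
clock: 16.27
tool_pos: [0.5748, 0.2796, 0.0307]
tcp_rot: [2.052, 2.378, 0.003]
ft_force: [0.1, -0.5, -0.7]
opening: 0.0427
gripper_force: 20.0
```

Run:
```python
from h import *
plan(574,278.7,20,98.4)
s,p,R=pose()
c=r.camera_info("wrist");f=r.grab_frame("wrist");cv2.imwrite("pics/w12.png",f[:,:,::-1])
# visible far part of mark: front extent and sides
h=cv2.cvtColor(f,cv2.COLOR_RGB2HSV);m=cv2.inRange(h,np.array((0,0,150)),np.array((180,45,255)));m[:150]=0;m[330:]=0;m[:,:230]=0;m[:,420:]=0
ys,xs=np.nonzero(m);print("mark px",xs.min(),xs.max(),ys.min(),ys.max())
m2=cv2.inRange(h,np.array((3,60,120)),np.array((19,255,255)));m2[:200]=0;m2[330:]=0;m2[:,:262]=0;m2[:,375:]=0
ys,xs=np.nonzero(m2);print("washer",xs.min(),xs.max(),ys.min())
K=c["camera_matrix"]
for q in((575.9,279.7),):
    p=K@(c["R"]@np.array([q[0]/1000,q[1]/1000,.014])+c["t"]);print("mark centre raised",p[:2]/p[2])
```

```text
plan [-0.8 -0.9 10.7] turn [ 0.0022 -0.0006  0.0002] shift after turn [-0.8 -0.9 10.7] | tcp [574.8 279.6  30.7] yaw 98.41 j1,j7 [ 0.05 -0.63] t 16.27
mark px 270 370 238 315
washer 275 360 256
mark centre raised [320.05896873 294.15870949]
```

Emit:
drive_tool(increments="0 0 0 0 0 4 -1;0 0 0 0 0 3 -1;0 0 0 0 0 2 -1;0 0 0 0 0 0 -1;0 0 0 0 0 0 -1")

```text
clock: 16.95
tool_pos: [0.5739, 0.2789, 0.0211]
tcp_rot: [2.052, 2.378, -0.001]
ft_force: [-2.3, -2.3, 5.8]
opening: 0.0427
gripper_force: 20.0
```

Run:
```python
from h import *
plan(574.5,279,20,98.4)
```

```text
plan [0.  0.6 1.1] turn [-0.0001  0.0008  0.0001] shift after turn [0.  0.6 1.1] | tcp [573.9 278.9  21.1] yaw 98.41 j1,j7 [ 0.04 -0.64] t 16.95
```

Contact is felt at 5.8 N. I'll release, lift and back away.

Emit:
drive_tool(increments="0 0 0 0 0 0 0.4;0 0 0 0 0 0 0.4;0 0 0 0 0 0 0.4;0 0 0 0 0 -20 0.4;0 0 0 0 0 -60 0.4")

```text
clock: 17.58
tool_pos: [0.572, 0.2776, 0.0989]
tcp_rot: [-2.05, -2.376, 0.009]
ft_force: [1.0, -0.1, -0.3]
opening: 0.0607
gripper_force: 0.0
```

Emit:
drive_tool(increments="0 0 0 -55 0 -25 1;0 0 0 -55 0 -25 1;0 0 0 0 0 0 1;0 0 0 0 0 0 1")

```text
clock: 18.08
tool_pos: [0.59, 0.1708, 0.1513]
tcp_rot: [2.053, 2.378, 0.002]
ft_force: [0.2, 0.5, -0.2]
opening: 0.0855
gripper_force: 0.0
```

Run:
```python
from h import *
plan(663,-175,150,90)
c=r.camera_info("wrist");f=r.grab_frame("wrist");cv2.imwrite("pics/w13.png",f[:,:,::-1])
K=c["camera_matrix"]
p=K@(c["R"]@np.array([.5759,.2797,.014])+c["t"]);p=p[:2]/p[2];print(p)
k=blob(f,(3,70,100),(19,255,255),p,40);print("washer",cen(k),rect(k,.014,c),wcen(k,.013,c))
h=cv2.cvtColor(f,cv2.COLOR_RGB2HSV)
m=blob(f,(0,0,150),(180,45,255),p,50);m=cv2.convexHull(m);print("mark hull",rect(m,.004,c),wcen(m,.004,c))
```

```text
plan [-352.7   21.7    1.1] turn [ 0.0011 -0.0008  0.1467] shift after turn [-345.8   73.     1.3] | tcp [590.  170.8 151.3] yaw 98.4 j1,j7 [ 0.27 -0.38] t 18.07
[320.28602865  92.64218604]
washer [317.01236428  93.09219858] [573.5 278.4  42.8  42.8  42.4] [0.57354522 0.27862739]
mark hull [576.4 281.4  56.2  52.9 -19.3] [0.57614604 0.28046538]
```

The washer is flat and 2.6 mm from the mark's centre, well inside it. Next is the maple tama.

Emit:
drive_tool(increments="0 0 0.13 0 0 0 1;0 0 0.13 0 0 0 1;0 0 0.128 0 0 0 1;0 0 0 -53 25.5 0 1;0 0 0 -53 25.5 0 1")

```text
clock: 18.75
tool_pos: [0.6138, 0.0575, 0.15]
tcp_rot: [-2.465, -1.946, -0.0]
ft_force: [1.1, -0.4, -0.3]
opening: 0.0872
gripper_force: 0.0
```

Emit:
drive_tool(increments="0 0 0 -53 25.5 0 1;0 0 0 -53 25.5 0 1;0 0 0 -53 25.5 0 1;0 0 0 -60 25.5 0 1;0 0 0 0 0 0 1")

```text
clock: 19.38
tool_pos: [0.66, -0.1857, 0.1486]
tcp_rot: [2.479, 1.928, -0.005]
ft_force: [-0.4, 0.4, -0.5]
opening: 0.0869
gripper_force: 0.0
```

Emit:
drive_tool(increments="0 0 0 0 0 0 1;0 0 0 0 0 0 1")

```text
clock: 19.62
tool_pos: [0.6609, -0.1757, 0.1502]
tcp_rot: [-2.467, -1.943, -0.001]
ft_force: [0.7, 0.2, -0.5]
opening: 0.0873
gripper_force: 0.0
```

Run:
```python
from h import *
plan(663,-175,34,76.2)
c=r.camera_info("wrist");f=r.grab_frame("wrist");cv2.imwrite("pics/w14.png",f[:,:,::-1]);np.savez("pics/w14.npz",**c)
K=c["camera_matrix"]
for q in((663,-175,42),(566,-100,50),(668,7,42)):
    p=K@(c["R"]@(np.array(q)/1000)+c["t"]);print(p[:2]/p[2])
```

```text
plan [  1.    1.9 116.2] turn [-0.0006 -0.0014  0.0042] shift after turn [  1.2   1.9 116.2] | tcp [ 660.9 -175.7  150.2] yaw 76.44 j1,j7 [ 0.61 -0.18] t 19.62
[320.44182931 240.72201284]
[162.58231367 176.1399168 ]
[260.51881347 -32.61927268]
```

View pics/w14.png

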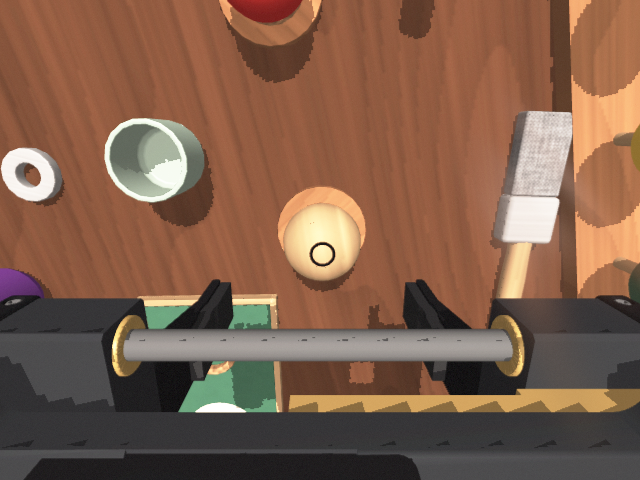

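The maple ball is centred at (322,242), as predicted. The cup rim is at (147,160), and the brush at (535,180) clears the fingers. I'll go down and grip.

Emit:
drive_tool(increments="0 0 0 1 1.5 39 1;0 0 0 0 0 39 1;0 0 0 0 0 38 1;0 0 0 0 0 0 1;0 0 0 0 0 0 -1")

```text
clock: 20.3
tool_pos: [0.6634, -0.1779, 0.036]
tcp_rot: [2.47, 1.939, 0.002]
ft_force: [0.4, 0.1, 1.3]
opening: 0.0826
gripper_force: 0.0
```

Emit:
drive_tool(increments="0 0 0 0 0 0 -1;0 0 0 0 0 0 -1;0 0 0 0 0 0 -1;0 0 0 0 0 0 -1", grip_force=20)

```text
clock: 20.8
tool_pos: [0.663, -0.179, 0.0354]
tcp_rot: [2.471, 1.937, 0.002]
ft_force: [1.0, 1.0, 4.5]
opening: 0.0588
gripper_force: 20.0
```

Run:
```python
from h import *
plan(535,-269.5,150,76.2)
f=cv2.imread("pics/w14.png")[:,:,::-1].copy();c=dict(np.load("pics/w14.npz"))
h=cv2.cvtColor(f,cv2.COLOR_RGB2HSV);print(h[160,118],h[160,147],h[125,150],h[165,196],h[250,250])
k=blob(f,(30,8,60),(95,90,255),(150,160),65);k=cv2.convexHull(k);print("cup",cv2.boundingRect(k),rect(k,.05,c))
# rim left/upper extents at z=50 -> centre estimate from rim ellipse fitted by eye
print(ray((147,160),.05,c)*1000)
```

```text
plan [-118.5 -102.4 -114.8] turn [ 0.002   0.0002 -0.0005] shift after turn [-118.5 -102.7 -114.6] | tcp [ 663.  -179.    35.4] yaw 76.17 j1,j7 [ 0.59 -0.22] t 20.8
[ 44  27 105] [ 47  30 180] [ 48  31 166] [ 48  29 104] [ 10 143 150]
cup (105, 119, 99, 83) [564.1 -89.   69.   56.  -13.5]
[559.42468968 -86.93636147  50.        ]
```

Emit:
drive_tool(increments="0 0 0 0 0 -20 -1;0 0 0 0 0 -45 -1;0 0 0 0 0 -50 -1;0 0 0 -50 -20 0 -1;0 0 0 -50 -20 0 -1")

```text
clock: 21.42
tool_pos: [0.5994, -0.2665, 0.1512]
tcp_rot: [2.469, 1.94, 0.001]
ft_force: [-0.4, -1.5, -0.8]
opening: 0.0591
gripper_force: 20.0
```

Emit:
drive_tool(increments="0 0 0 -50 -20 0 -1;0 0 0 -50 -20 0 -1;0 0 0 -50 -20 0 -1;0 0 0 0 0 0 -1;0 0 0 0 0 0 -1")

```text
clock: 22.05
tool_pos: [0.5056, -0.3971, 0.1499]
tcp_rot: [-2.473, -1.938, -0.001]
ft_force: [0.1, 0.2, -1.0]
opening: 0.0588
gripper_force: 20.0
```

Emit:
drive_tool(increments="0 0 0 0 0 0 -1;0 0 0 0 0 0 -1")

```text
clock: 22.3
tool_pos: [0.5064, -0.3961, 0.1495]
tcp_rot: [-2.47, -1.941, -0.001]
ft_force: [0.3, -0.1, -1.4]
opening: 0.0589
gripper_force: 20.0
```

Run:
```python
from h import *
plan(535,-269.5,150,76.2)
s,p0,R=pose()
c=r.camera_info("wrist");f=r.grab_frame("wrist");cv2.imwrite("pics/w15.png",f[:,:,::-1]);np.savez("pics/w15.npz",**c)
K=c["camera_matrix"]
pr=lambda q:(lambda p:p[:2]/p[2])(K@(c["R"]@(np.array(q)/1000)+c["t"]))
a=pr((535,-269.5,10));b=pr((511.6,-365,4));print(a,b)
k=blob(f,(5,60,90),(24,200,255),a,50);print("ring",cv2.fitEllipse(k),ray(cv2.fitEllipse(k)[0],.010,c))
m=blob(f,(0,0,150),(180,50,255),b,70);print("mark",cv2.boundingRect(m),rect(m,.004,c),wcen(m,.004,c))
h=blob(f,(8,30,120),(30,160,255),(320,300),75);x,y,w,hh=cv2.boundingRect(h);print("held",x,y,w,hh)
w=ray((x+w/2,y+w/2),p0[2]/1000+.008,c)*1000;print("held tool off",R.T@(w-p0))
```

```text
plan [129.7  -2.2  -0.5] turn [ 0.0002 -0.0004  0.0023] shift after turn [129.7  -2.5  -0.5] | tcp [ 506.4 -396.1  149.5] yaw 76.33 j1,j7 [0.99 0.25] t 22.3
[315.04428742  64.08335673] [315.11031457 193.49950617]
ring ((311.92059326171875, 60.96739196777344), (65.47549438476562, 72.79815673828125), 178.46873474121094) [ 0.53323578 -0.26690031  0.01      ]
mark (272, 150, 87, 86) [ 511.4 -365.4   72.7   72.5  -68.6] [ 0.5113439  -0.36549051]
held 248 245 144 85
held tool off [ 0.29281357  0.89968975 -7.99971669]
```

View pics/w15.png

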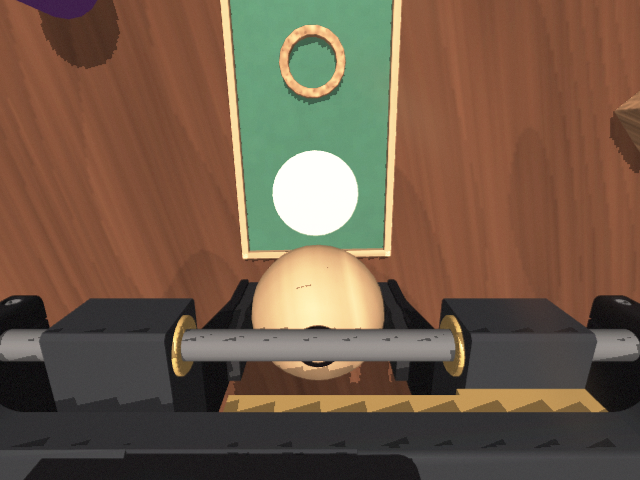

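The held ball is at (319,312), the green ring at (312,61) and the cup mark at (315,193). I'll go over the ring.

Emit:
drive_tool(increments="0 0 0 44 -1.8 0 -1;0 0 0 44 -1.8 0 -1;0 0 0 43.5 -1.8 0 -1;0 0 0 0 0 45 -1;0 0 0 0 0 45 -1")

```text
clock: 22.98
tool_pos: [0.5327, -0.2677, 0.0593]
tcp_rot: [2.468, 1.94, 0.001]
ft_force: [0.2, -1.0, -1.2]
opening: 0.0592
gripper_force: 20.0
```

Emit:
drive_tool(increments="0 0 0 0 0 0 -1;0 0 0 0 0 0 -1;0 0 0 0 0 0 -1")

```text
clock: 23.35
tool_pos: [0.5332, -0.2693, 0.0617]
tcp_rot: [2.47, 1.936, 0.002]
ft_force: [1.1, -1.0, -0.7]
opening: 0.0592
gripper_force: 20.0
```

Run:
```python
from h import *
plan(532.4,-266.7,29,76.2)
```

```text
plan [ 2.4 -1.6 32.7] turn [ 0.0039  0.0011 -0.0004] shift after turn [ 2.4 -1.4 32.7] | tcp [ 533.2 -269.3   61.7] yaw 76.18 j1,j7 [0.84 0.02] t 23.35
```

Emit:
drive_tool(increments="0 0 0 1.8 -1 15 -1;0 0 0 0 0 12 -1;0 0 0 0 0 4 -1;0 0 0 0 0 0 -1;0 0 0 0 0 0 -1")

```text
clock: 23.98
tool_pos: [0.532, -0.2685, 0.0293]
tcp_rot: [2.47, 1.935, 0.0]
ft_force: [0.3, -2.0, 6.3]
opening: 0.0592
gripper_force: 20.0
```

Run:
```python
from h import *
plan(532.4,-266.7,29,76.2)
```

```text
plan [ 1.8 -0.1  0.3] turn [ 0.0029  0.0022 -0.0011] shift after turn [ 1.8 -0.1  0.3] | tcp [ 532.  -268.5   29.3] yaw 76.14 j1,j7 [ 0.83 -0.  ] t 23.98
```

Emit:
drive_tool(increments="0 0 0 0 0 0 0.7;0 0 0 0 0 0 0.7;0 0 0 0 0 0 0.7;0 0 0 0 0 -25 0.7;0 0 0 0 0 -55 0.7")

```text
clock: 24.6
tool_pos: [0.5287, -0.2655, 0.1061]
tcp_rot: [-2.467, -1.934, 0.004]
ft_force: [0.8, -0.7, 0.0]
opening: 0.0739
gripper_force: 0.0
```

Emit:
drive_tool(increments="0 0 0 0 0 -40 1;0 0 0 60 -5.5 0 1;0 0 0 60 -5.5 0 1;0 0 0 55 -5.5 0 1;0 0 0 0 0 0 1")

```text
clock: 25.22
tool_pos: [0.5572, -0.0859, 0.1485]
tcp_rot: [-2.462, -1.949, -0.003]
ft_force: [0.2, 0.0, 1.0]
opening: 0.0872
gripper_force: 0.0
```

Emit:
drive_tool(increments="0 0 0 0 0 0 1;0 0 0 0 0 0 1")

```text
clock: 25.48
tool_pos: [0.5564, -0.0947, 0.1479]
tcp_rot: [-2.475, -1.935, 0.001]
ft_force: [-0.8, -0.3, -0.4]
opening: 0.0867
gripper_force: 0.0
```

Run:
```python
from h import *
plan(559.4,-87,26,76.2)
c=r.camera_info("wrist");f=r.grab_frame("wrist");cv2.imwrite("pics/w16.png",f[:,:,::-1]);np.savez("pics/w16.npz",**c)
K=c["camera_matrix"];p=K@(c["R"]@np.array([.5594,-.087,.05])+c["t"]);p=p[:2]/p[2];print(p)
k=cv2.convexHull(blob(f,(30,8,60),(95,90,255),p,75));print("cup",cv2.boundingRect(k),rect(k,.05,c),ray(cen(k),.05,c)*1000)
cs=r.camera_info("scene");print("scene rim",ray((328.5,284.2),.05,cs)*1000)
s=r.grab_frame("scene");cv2.imwrite("pics/s2.png",s[:,:,::-1])
k=blob(s,(10,40,120),(24,160,255),tuple(cs["camera_matrix"][:2]@(q:=cs["R"]@np.array([.5332,-.2669,.036])+cs["t"])/q[2]),26)
print("maple",cv2.boundingRect(k),ray(cv2.minEnclosingCircle(k)[0],.036,cs)*1000)
```

```text
plan [  8.3   1.1 121.9] turn [-0.0006  0.0007 -0.0032] shift after turn [  8.2   1.  121.9] | tcp [556.4 -94.7 147.9] yaw 76.02 j1,j7 [ 0.67 -0.25] t 25.48
[319.38228058 235.37644597]
cup (279, 190, 78, 83) [559.5 -85.1  62.2  56.7  56.6] [559.02177418 -83.87074646  50.        ]
scene rim [559.12785166 -85.74641856  50.        ]
maple (240, 338, 35, 40) [ 536.26769554 -271.10186384   36.        ]
```

The cup centre agrees in three estimates at (559,-86). I'll go down slowly around it.

Emit:
drive_tool(increments="0 0 0 8.5 0.5 0 1;0 0 0 0 0 40 1;0 0 0 0 0 20 1;0 0 0 0 0 0 1;0 0 0 0 0 0 1")

```text
clock: 26.2
tool_pos: [0.5601, -0.0846, 0.0892]
tcp_rot: [2.472, 1.937, 0.001]
ft_force: [0.1, 0.7, 0.7]
opening: 0.087
gripper_force: 0.0
```

Run:
```python
from h import *
plan(559,-86.5,26,76.2)
c=r.camera_info("wrist");f=r.grab_frame("wrist")
K=c["camera_matrix"];p=K@(c["R"]@np.array([.559,-.0865,.05])+c["t"]);p=p[:2]/p[2];print(p)
k=cv2.convexHull(blob(f,(30,8,60),(95,90,255),p,110));print("cup",cv2.boundingRect(k),ray(cen(k),.05,c)*1000)
```

```text
plan [-2.2 -0.7 63.2] turn [ 0.0013 -0.0002 -0.0003] shift after turn [-2.1 -0.6 63.2] | tcp [560.1 -84.6  89.2] yaw 76.18 j1,j7 [ 0.64 -0.3 ] t 26.2
[316.82815185 280.39800859]
cup (267, 220, 98, 106) [559.52153404 -82.06965657  50.        ]
```

Emit:
drive_tool(increments="0 0 0 -1.5 -0.3 22 1;0 0 0 0 0 22 1;0 0 0 0 0 19 1;0 0 0 0 0 0 1;0 0 0 0 0 0 1", grip_force=15)

```text
clock: 26.88
tool_pos: [0.5594, -0.086, 0.0261]
tcp_rot: [2.472, 1.938, 0.001]
ft_force: [-0.3, 0.3, -0.2]
opening: 0.0868
gripper_force: 0.0
```

Emit:
drive_tool(increments="0 0 0 0 0 0 -1;0 0 0 0 0 0 -1;0 0 0 0 0 0 -1;0 0 0 0 0 0 -1;0 0 0 0 0 0 -1", grip_force=15)

```text
clock: 27.5
tool_pos: [0.5587, -0.0861, 0.0254]
tcp_rot: [2.472, 1.938, 0.0]
ft_force: [-0.5, 0.1, 1.1]
opening: 0.0555
gripper_force: 14.8
```

Emit:
drive_tool(increments="0 0 0 0 0 -10 -1;0 0 0 0 0 -30 -1;0 0 0 0 0 -40 -1;0 0 0 0 0 -35 -1;0 0 0 -15 1 0 -1")

```text
clock: 28.12
tool_pos: [0.5585, -0.0996, 0.144]
tcp_rot: [2.466, 1.939, 0.007]
ft_force: [0.7, -0.5, -1.5]
opening: 0.0551
gripper_force: 14.7
```

Emit:
drive_tool(increments="0 0 0 -35 2.5 0 -1;0 0 0 -40 3 0 -1;0 0 0 -40 3 0 -1;0 0 0 -40 3 0 -1;0 0 0 -40 3 0 -1")

```text
clock: 28.75
tool_pos: [0.5219, -0.2954, 0.139]
tcp_rot: [-2.472, -1.936, 0.002]
ft_force: [-0.1, 0.5, -1.0]
opening: 0.0555
gripper_force: 14.7
```

Emit:
drive_tool(increments="0 0 0 -40 3 0 -1;0 0 0 -25 2 0 -1;0 0 0 -8 0.5 0 -1;0 0 0 0 0 0 -1;0 0 0 0 0 0 -1")

```text
clock: 29.38
tool_pos: [0.5124, -0.3636, 0.1403]
tcp_rot: [-2.469, -1.941, -0.001]
ft_force: [-0.1, -0.3, -0.3]
opening: 0.0554
gripper_force: 14.7
```

Emit:
drive_tool(increments="0 0 0 0 0 0 -1;0 0 0 0 0 0 -1")

```text
clock: 29.62
tool_pos: [0.5118, -0.365, 0.1405]
tcp_rot: [2.471, 1.94, 0.0]
ft_force: [0.8, -0.1, -1.7]
opening: 0.0554
gripper_force: 14.7
```

Run:
```python
from h import *
plan(511,-365.5,60,76.2)
s,p0,R=pose()
c=r.camera_info("wrist");f=r.grab_frame("wrist");cv2.imwrite("pics/w17.png",f[:,:,::-1])
K=c["camera_matrix"];pr=lambda q:(lambda p:p[:2]/p[2])(K@(c["R"]@(np.array(q)/1000)+c["t"]))
m=pr((533.2,-266.9,36));print("maple pred",m)
k=blob(f,(8,30,120),(24,150,255),m,60);print(cv2.boundingRect(k),cv2.minEnclosingCircle(k))
hsv=cv2.cvtColor(f,cv2.COLOR_RGB2HSV);mm=cv2.inRange(hsv,np.array((40,8,60)),np.array((60,60,255)));mm[:150]=0;mm[328:]=0;mm[:,:200]=0;mm[:,440:]=0
ys,xs=np.nonzero(mm);print("cup px",np.percentile(xs,[1,99]),ys.min(),"pred",pr(p0+np.array([0,0,25])))
```

```text
plan [-0.6 -0.7 80.5] turn [0.0002 0.0001 0.001 ] shift after turn [-0.6 -0.7 80.5] | tcp [ 511.8 -365.   140.5] yaw 76.25 j1,j7 [0.96 0.2 ] t 29.62
maple pred [314.18769365 102.11945135]
(271, 54, 88, 92) ((314.25, 99.5), 46.1554069519043)
cup px [255. 380.] 150 pred [318.0957329  338.33392328]
```

The maple ball is seated within 2 mm of its ring and the cup is above its mark. I'll lower it gently.

Emit:
drive_tool(increments="0 0 0 -0.5 -0.5 25 -1;0 0 0 0 0 30 -1;0 0 0 0 0 30 -1;0 0 0 0 0 12 -1;0 0 0 0 0 5 -1")

```text
clock: 30.3
tool_pos: [0.5109, -0.3661, 0.0381]
tcp_rot: [-2.472, -1.938, -0.0]
ft_force: [1.3, -0.0, -1.0]
opening: 0.0553
gripper_force: 14.7
```

Emit:
drive_tool(increments="0 0 0 0 0 0 -1;0 0 0 0 0 0 -1;0 0 0 0 0 0 -1")

```text
clock: 30.68
tool_pos: [0.5114, -0.3666, 0.0392]
tcp_rot: [2.471, 1.937, 0.0]
ft_force: [-0.5, -0.4, -1.6]
opening: 0.0553
gripper_force: 14.7
```

Run:
```python
from h import *
plan(511,-365.5,29.4,76.2)
```

```text
plan [ 1.  -0.6  9.8] turn [ 0.0014  0.0008 -0.0004] shift after turn [ 1.  -0.6  9.8] | tcp [ 511.4 -366.6   39.2] yaw 76.18 j1,j7 [0.94 0.17] t 30.68
```

Emit:
drive_tool(increments="0 0 0 0.7 -0.5 4 -1;0 0 0 0 0 3 -1;0 0 0 0 0 2 -1;0 0 0 0 0 0 -1;0 0 0 0 0 0 -1")

```text
clock: 31.3
tool_pos: [0.5105, -0.3654, 0.0294]
tcp_rot: [-2.472, -1.938, 0.0]
ft_force: [-0.7, 0.5, 1.1]
opening: 0.0553
gripper_force: 15.0
```

Emit:
drive_tool(increments="0 0 0 0 0 1 -1;0 0 0 0 0 0 -1")

```text
clock: 31.55
tool_pos: [0.5105, -0.3654, 0.0293]
tcp_rot: [-2.473, -1.938, 0.001]
ft_force: [-3.4, 1.6, 7.6]
opening: 0.0551
gripper_force: 15.2
```

Contact is felt. I'll release, lift straight up and back off to look.

Emit:
drive_tool(increments="0 0 0 0 0 0 0.75;0 0 0 0 0 0 0.75;0 0 0 0 0 0 0.75;0 0 0 0 0 0 0.75;0 0 0 0 0 -20 0.75")

```text
clock: 32.17
tool_pos: [0.5093, -0.3646, 0.0472]
tcp_rot: [-2.469, -1.936, 0.001]
ft_force: [-0.1, -0.5, 0.8]
opening: 0.0759
gripper_force: 0.0
```

Emit:
drive_tool(increments="0 0 0 0 0 -50 0.75;0 0 0 0 0 -50 0.75;0 0 0 -50 0 0 0.75;0 0 0 -50 0 0 0.75;0 0 0 0 0 0 0.75")

```text
clock: 32.8
tool_pos: [0.4833, -0.4686, 0.1495]
tcp_rot: [2.478, 1.926, -0.005]
ft_force: [-0.9, -0.1, 0.2]
opening: 0.0764
gripper_force: 0.0
```

Emit:
drive_tool(increments="0 0 0 0 0 0 0.75;0 0 0 0 0 0 0.75")

```text
clock: 33.05
tool_pos: [0.4879, -0.4607, 0.149]
tcp_rot: [2.47, 1.941, 0.002]
ft_force: [0.6, -0.2, -1.1]
opening: 0.0762
gripper_force: 0.0
```

Run:
```python
from h import *
c=r.camera_info("wrist");f=r.grab_frame("wrist");cv2.imwrite("pics/w18.png",f[:,:,::-1])
K=c["camera_matrix"];pr=lambda q:(lambda p:p[:2]/p[2])(K@(c["R"]@(np.array(q)/1000)+c["t"]))
q=pr((511,-365.5,54));print(q)
hsv=cv2.cvtColor(f,cv2.COLOR_RGB2HSV);print(hsv[int(q[1]),int(q[0])])
k=cv2.convexHull(blob(f,(40,8,60),(60,60,255),q,75));print("cup",cv2.boundingRect(k),rect(k,.054,c),cv2.fitEllipse(k))
m=pr((533.2,-266.9,36));k=blob(f,(8,30,120),(24,150,255),m,55);print(m,cv2.minEnclosingCircle(k))
cs=r.camera_info("scene");s=r.grab_frame("scene");cv2.imwrite("pics/s3.png",s[:,:,::-1])
a=cv2.imread("pics/scene0.png");d=cv2.absdiff(a,s[:,:,::-1]).max(2)
for n,(x,y) in dict(red=(405,280),steel=(282,268),p1=(314,181),p2=(254,227),p3=(223,279)).items():print(n,d[y-15:y+15,x-15:x+15].mean())
pose_=pose();print(pose_[1],pose_[0]["clock"])
```

```text
[317.79279345 105.10104995]
[ 48  26 197]
cup (277, 64, 80, 84) [ 510.  -365.8   51.1   51.1   50.5] ((316.5777893066406, 104.8420181274414), (78.77503204345703, 83.86959075927734), 1.4456716775894165)Traceback (most recent call last):
  File "<stdin>", line 7, in <module>
  File "h.py", line 13, in blob
    return max(cs,key=cv2.contourArea)
ValueError: max() iterable argument is empty
```

Run:
```python
from h import *
s=r.grab_frame("scene");cv2.imwrite("pics/s3.png",s[:,:,::-1]);cs=r.camera_info("scene")
a=cv2.imread("pics/scene0.png");d=cv2.absdiff(a,s[:,:,::-1].copy()).max(2)
for n,(x,y) in dict(red=(405,280),steel=(282,268),p1=(314,181),p2=(254,227),p3=(223,279)).items():print(n,round(d[y-15:y+15,x-15:x+15].mean(),1))
K=cs["camera_matrix"];pr=lambda q:(lambda p:p[:2]/p[2])(K@(cs["R"]@(np.array(q)/1000)+cs["t"]))
for n,q,lo,hi,rd in(("cup",(510.5,-365.6,29),(30,8,60),(95,60,255),30),("black",(561,380,36),(0,0,0),(180,255,60),22),("maple",(533.2,-266.9,36),(8,30,120),(24,150,255),24)):
    k=blob(s,lo,hi,pr(q),rd);print(n,pr(q),cv2.boundingRect(k))
```

```text
red 2.1
steel 2.2
p1 2.1
p2 2.1
p3 2.1
cup [208.11846827 396.05860968] (180, 366, 55, 60)
black [435.94712087 155.68651116] (425, 145, 23, 24)
maple [257.09483947 354.73243333] (240, 338, 35, 40)
```

All five parts are in place, and the red tama and steel washer haven't moved. I'll hand the job in.

```bash
python3 -c "
from plant import r
print(r.finish_job())"
```

```text
the job is handed in; nothing more can be done
None
```

I handed the job in at about 33 s with both kits made up: both tamas in their rings, the burnisher and washer inside their marks (about 3 mm off centre), the cup upright on its mark, and the red tama and steel washer unmoved.

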